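Pack the supply bin in layers

TASK

The bottom layer of the blue supply bin, a mask carton, is already packed. Lay the grey divider plate with the standing grip flat on the two steps inside the bin, over the carton and with the grip upwards; only then stand the short squat tub upright on the divider, on either side of its grip, and leave it there.

Things in the scene. Friction and masses are not known exactly. Their poses are not given: they have to be found in the camera images.
- bin: Fixed open blue plastic bin, outside 275 (its x) x 190 (its y) x 135 mm high, walls 5 mm, outside lip 8 mm; inside 265 x 180 mm. Origin at the centre of its underside, z up. Inside floor 5 mm up. At each end (+x, -x) a solid step 40 mm deep, full width, flat top 75 mm above the origin; the two steps carry the divider. Long axis within 12 degrees of straight ahead of the robot.
- carton_mid (a point): Centre of the white mask carton with a green band, 165 x 100 x 60 mm high, already on the bin's floor between the steps; its top is 65 mm above the bin's underside, lower than the steps. It stays there. z up.
- divider_grip (a point): Centre of the divider's upright grip, 33 mm above its underside. Grey plate 235 (x) x 130 (y) x 8 mm, flat on the desk; solid grip at its middle 18 mm thick (x), 60 wide (y), 50 tall, 8 to 58 mm above the underside. 0.22 kg, balanced, same when turned half round. On the steps, long axes parallel, it has 15 mm room at each end, 25 at each side; this point is then 108 mm above the bin's origin.
- tub_mid (a point): Centre, half-way up, of the squat white lidded tub, 60 mm diameter, 60 mm tall, 0.15 kg, z up through the lid. It stands on the desk to the left or right; a like canister 150 mm tall on the other side is not wanted. On the divider there is a flat area 108 x 130 mm each side of the grip, its middle 63 mm from the grip's centre along the divider's x.
Mind the look-alikes: they are no part of the job. Of the things that look like the part that bears tub_mid, the largest one is meant.

How it is judged:
By the outcome, as a careful person would: the job done as asked, in the order asked, and still so for the second after the job is handed in, with the robot touching nothing.
It also fails if it takes over 58 s, if anything falls off the work surface, if the arm or the gripper's body presses on something with over 40 N, if the wrist force passes 120 N, or if a joint passes its speed limit or range.

ROBOT

A 6-joint arm with a two-finger parallel gripper is mounted at the origin on the work surface. World frame = base frame: x ahead of the robot, y to its left, z up, the work surface at z = 0. Lengths are in mm, angles in degrees, forces in N, time in s.
With the tool pointing down it reaches from about 350 to 850 mm from the base axis. Payload 8.1 kg.
Tool frame: the origin (TCP) lies midway between the tips of the shut fingers; the grasp point (between the pads) lies 19 mm behind it; z points along the fingers, x is the direction in which the jaws open and shut, and the axes are right-handed (so a half turn about z gives the same grasp; the last joint's range is limited). The gripper opens to 85 mm and grips with 20 to 120 N. Pads are 22 mm wide; open, the fingers measure 114 mm over their backs; the gripper's body (76 mm by 85 mm) begins 54 mm behind the grasp point. The pads swing forward as they close: fully open they stand 13 mm farther back than shut.
Start: joints at [-79.378, 7.471, 85.268, -0, 87.261, -4.893], TCP at [160.522, -578.133, 231.292] pointing down, gripper open.
Joint ranges: [-169.43, 169.43], [-51.17, 129.36], [1.28, 143.12], [-76.62, 256.62], [0, 156.53], [-152.29, 152.29]. Speed limits (degrees/s): [136.94, 136.94, 159.86, 180, 180, 180].

INTERFACE

Orientations are given as [roll, pitch, yaw] about the fixed x, y, z axes, in that order (R = Rz(yaw) Ry(pitch) Rx(roll)).
In Python, from bench import monitor, cams, r gives the robot as it stands.
- The arm moves only by the tool jog_arm, never from a script. Its arguments are lists of equal length, an entry for each row: "offset": the shift along the tool's x, y, z in mm, a list of three; "delta_rot": the turn, a rotation vector about the tool's x, y, z in degrees, a list of three; "jaw": the opening in per cent of the stroke, from 0 (shut) to 100 (fully open). In form: {"offset": [[x, y, z], ...], "delta_rot": [[rx, ry, rz], ...], "jaw": [jaw, ...]}. A call has 1 to 20 rows; each row shifts and turns the pose as measured when the row begins, along the tool's axes as they then stand; what a row does not reach is not made up. A row lasts 1/10 s, in which the tool goes at most 50 mm and 8.59 degrees, less where a joint would pass 70% of its speed; a pose out of reach is approached as far as the arm can. A call is refused whole if a number of a shift passes 50 or a number of a turn 8.59, either way. A call with a gripper value outside its range is refused whole. The fingers move at their own pace and stop on an object; "newtons" is the grip in N (left out, the last holds). Time passes only in rows, so rows that do not move let the fingers close. It gives the time, the measured TCP pose, the force and the opening at its end, in the units of the state.
- monitor.sense(): the state, without advancing time (a new reading comes with each control period).
- cams.snapshot(name): name is "scene" or "top" or "wrist"; returns (picture, depth): 384x512x3 uint8, red, green, blue; 384x512 float32, mm along the optical axis (not along the pixel's ray), 0 where there is no reading.
- cams.camera_model(name): a dict with "K" (3x3 intrinsics, pixels), "camera_from_world" (4x4, takes a point from world to camera coordinates). Camera axes: x right, y down, z forward; pixel columns grow to the right and rows downward; lengths in mm; the calibration is good to about 2 mm. A picture is of the moment at which its call begins: read the wrist's pose just before it. camera_model takes no time and is no camera call; for the wrist camera it gives the pose at the moment of the call.
- r.hand_in(): hands the job in, once; it reports no verdict.
The state is a dict: "time": time; "joint_pos": joint angles; "qd": joint speeds; "joint_efforts": joint torques, N m; "tool_pos": TCP position; "tcp_rot": TCP orientation; "ft_force": force on the tool from outside, world axes, zero at the start; "wrist_torque": the same for the moment, N m; "finger_gap": finger opening in mm.
Only numpy, scipy, OpenCV 4.12 (cv2) and the standard library are available. Lean on these libraries where they do the work, as an engineer would, in place of code of your own. Each camera call takes 0.05 s, during which the arm holds its last target.

## Working session

There is one attempt and no reset: what is moved stays moved. The work goes in short steps, Python scripts to look and compute and a tool call to move; the robot and the scene stay as the last step left them, time stands still between calls to the robot, and variables do not carry over. Pictures are saved under pics/ and viewed, and the job is handed in when it is done.

Besides the shell and the picture viewer there is one more tool, called after "Call:" by a JSON object that holds its "op" and its "data". jog_arm: Moves the arm, as the interface text tells. Its arguments: {"type":"object","properties":{"offset":{"type":"array","items":{"type":"array","items":{"type":"number"}}},"delta_rot":{"type":"array","items":{"type":"array","items":{"type":"number"}}},"jaw":{"type":"array","items":{"type":"number"}},"newtons":{"type":"number"}},"required":["offset","delta_rot","jaw"]}

```bash
ls; mkdir -p pics; python3 - <<'E'
from bench import monitor, cams, r
import cv2, numpy as np
print(monitor.sense())
for n in ("scene","top"):
    p,d=cams.snapshot(n); m=cams.camera_model(n); print(n,m)
    cv2.imwrite(f"pics/{n}0.png",cv2.resize(p[:,:,::-1],None,fx=1.5,fy=1.5,interpolation=cv2.INTER_CUBIC))
    np.savez(f"{n}0.npz",p=p,d=d,K=m["K"],T=m["camera_from_world"])
E
```

```text
pics
{'time': 0.0, 'joint_pos': array([-7.93749952e+01,  7.51714888e+00,  8.53313641e+01, -7.42859518e-04,
        8.72580238e+01, -4.89341010e+00]), 'qd': array([-0.05896046, -0.00779374,  0.02783197, -0.11705462,  0.03648586,
        0.05530654]), 'joint_efforts': array([-2.52700760e-03, -5.69387269e+01, -5.00570834e+01, -4.61369964e-04,
        1.44603668e-02,  3.25779058e-05]), 'tool_pos': array([ 160.44114024, -577.58392084,  230.20314099]), 'tcp_rot': array([-1.79991651e+02,  1.06211841e-01, -7.44815412e+01]), 'ft_force': array([ 0.037829  , -0.42566678, -0.36181529]), 'wrist_torque': array([-0.01669793,  0.04327036,  0.01876517]), 'finger_gap': 85.71145691688987}
scene {'K': array([[358.54406724,   0.        , 249.36852829],
       [  0.        , 358.54406724, 194.5926962 ],
       [  0.        ,   0.        ,   1.        ]]), 'camera_from_world': array([[ 2.27972739e-01,  9.73665680e-01,  1.89041114e-03,
        -1.36924812e+02],
       [ 7.25076079e-01, -1.68471861e-01, -6.67743897e-01,
        -3.08119884e+02],
       [-6.49840835e-01,  1.53598097e-01, -7.44388685e-01,
         1.34516458e+03],
       [ 0.00000000e+00,  0.00000000e+00,  0.00000000e+00,
         1.00000000e+00]])}
top {'K': array([[357.99110138,   0.        , 249.85670462],
       [  0.        , 357.99110138, 184.73518983],
       [  0.        ,   0.        ,   1.        ]]), 'camera_from_world': array([[ 4.90424097e-03, -9.99972836e-01,  5.50241614e-03,
         4.56599787e+01],
       [-9.80524448e-01, -5.88906058e-03, -1.96308751e-01,
         5.06298623e+02],
       [ 1.96335823e-01, -4.43250813e-03, -9.80526694e-01,
         9.44739284e+02],
       [ 0.00000000e+00,  0.00000000e+00,  0.00000000e+00,
         1.00000000e+00]])}
```

View pics/scene0.png

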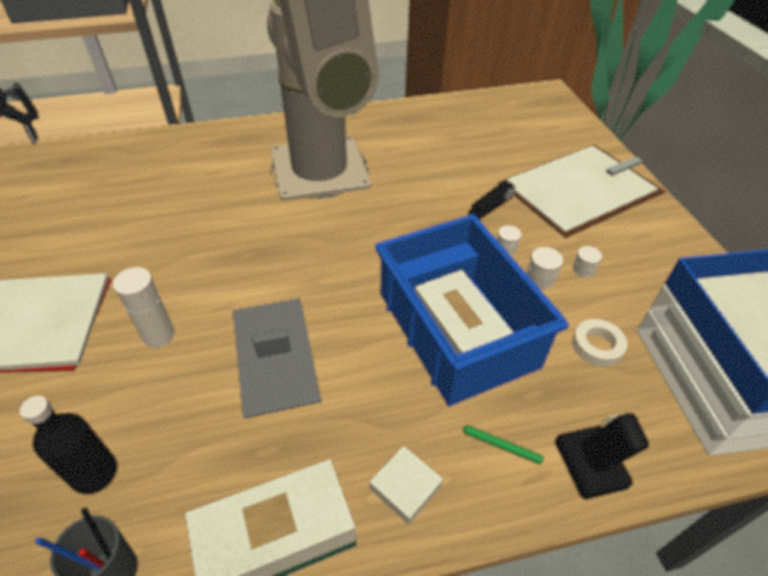

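View pics/top0.png

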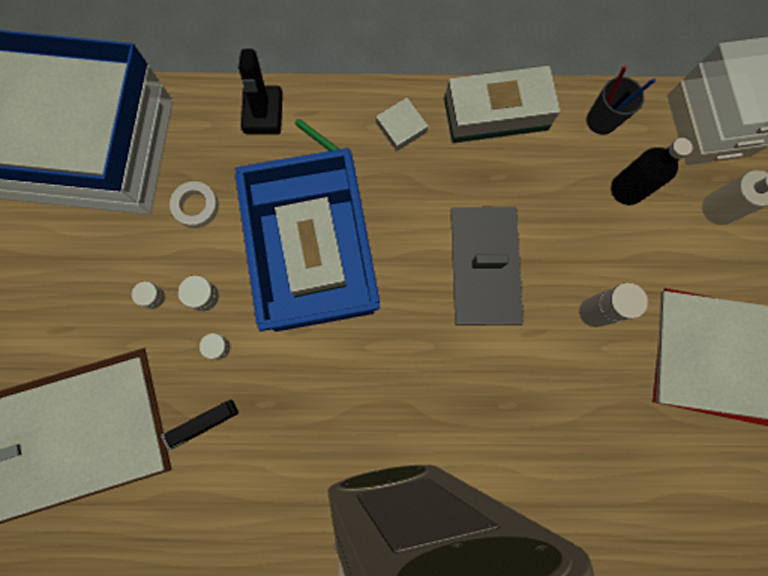

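The top view (at 1.5x) shows:
- The bin is at (307,240) and the divider at (487,265), with its grip at (490,260).
- There are three squat white tubs on the left: A (197,292), B (146,294) and C (213,346). A looks largest, which is what the task asks for.
- The tall canister is at (628,300) and isn't wanted.

Next I'll measure these and enlarge the crop.

```bash
cat > h.py <<'E'
import numpy as np, cv2
def load(n):
    z=np.load(n); return z["p"],z["d"],z["K"],z["T"]
def cloud(d,K,T):
    v,u=np.mgrid[:d.shape[0],:d.shape[1]]
    x=(u-K[0,2])/K[0,0]*d; y=(v-K[1,2])/K[1,1]*d
    P=np.stack([x,y,d],-1)-T[:3,3]
    W=P@T[:3,:3]; W[d<=0]=np.nan; return W
def rect(W,m):
    pts=W[m][:,:2].astype(np.float32); return cv2.minAreaRect(pts)
def comp(m,seed):
    m=m.astype(np.uint8); n,l=cv2.connectedComponents(m,connectivity=4)
    return l==l[seed[1],seed[0]] if l[seed[1],seed[0]] else None
E
python3 - <<'E'
from h import *
p,d,K,T=load("top0.npz"); W=cloud(d,K,T)
Z=W[...,2]
print("table z", np.nanmedian(Z[240:280,190:330]))
for n,(u,v) in dict(A=(131,194),B=(97,196),C=(142,230),can=(420,200)).items():
    sub=np.zeros(Z.shape,bool); sub[v-22:v+22,u-22:u+22]=1
    zt=np.nanmedian(Z[v-2:v+3,u-2:u+3]); m=sub&(abs(Z-zt)<8)
    m=comp(m,(u,v)); q=W[m]; (c,rad)=cv2.minEnclosingCircle(q[:,:2].astype(np.float32))
    print(n,"top z",zt,"mean",q.mean(0),"circ",c,rad,"area-diam",m.sum())
    print(" area diam mm", 2*np.sqrt(m.sum()*(np.median(d[m])/K[0,0])**2/np.pi))
# divider
sub=np.zeros(Z.shape,bool); sub[130:225,290:355]=1
g=p.astype(int); grey=(abs(g[...,0]-g[...,2])<25)
m=sub&grey&(Z>3)&(Z<15); print("plate",rect(W,m),np.nanmedian(Z[m]),m.sum())
m=sub&(Z>50)&(Z<66); print("grip",rect(W,m),np.nanmedian(Z[m]),m.sum(), W[m].mean(0))
# bin
sub=np.zeros(Z.shape,bool); sub[95:225,150:260]=1
m=sub&(Z>130)&(Z<142); print("lip",rect(W,m),np.nanmedian(Z[m]),m.sum())
m=sub&(Z>70)&(Z<80); print("steps n",m.sum())
m=sub&(Z>58)&(Z<69); 
m=comp(m,(212,155)); print("carton",None if m is None else (rect(W,m),np.nanmedian(W[m],0)))
for b in ((80,140,150,250),):
    c=p[150:250,70:190,::-1]; cv2.imwrite("pics/tubs.png",cv2.resize(c,None,fx=6,fy=6,interpolation=cv2.INTER_CUBIC))
p,d,K,T=load("scene0.npz"); W=cloud(d,K,T);Z=W[...,2]
g=p.astype(int); grey=(abs(g[...,0]-g[...,2])<25)
sub=np.zeros(Z.shape,bool); sub[195:280,150:217]=1
m=sub&grey&(Z>3)&(Z<15); print("plate",rect(W,m),np.nanmedian(Z[m]),m.sum())
m=sub&(Z>50)&(Z<66); print("grip",rect(W,m),np.nanmedian(Z[m]),m.sum())
sub=np.zeros(Z.shape,bool); sub[140:268,245:380]=1
m=sub&(Z>130)&(Z<142); print("lip",rect(W,m),np.nanmedian(Z[m]),m.sum())
E
```

```text
table z 1.2057893245591804
A top z 61.324497545456445 mean [476.11694067 377.19690844  61.44907224] circ (476.5586853027344, 378.0865478515625) 30.123064041137695 area-diam 380
 area diam mm 59.98602963044684
B top z 47.1384994679075 mean [474.20525957 473.82096476  47.50009972] circ (474.552001953125, 475.1155090332031) 23.029983520507812 area-diam 221
 area diam mm 46.365651920863954
C top z 48.343709381737966 mean [379.31949043 343.09510333  47.5246485 ] circ (378.9974060058594, 343.9885559082031) 23.572412490844727 area-diam 231
 area diam mm 46.514035928050184
can top z 150.59238622525132 mean [ 449.877572   -369.31319293  150.49925968] circ (450.22271728515625, -371.05255126953125) 30.6746768951416 area-diam 473
 area diam mm 60.8069659859179
plate ((541.7217407226562, -168.12155151367188), (234.18959045410156, 130.41030883789062), 0.8268176317214966) 8.975726927708262 3238
grip ((542.4230346679688, -166.74221801757812), (18.505237579345703, 60.6330451965332), 0.4728585481643677) 58.529682233214686 151 [ 541.57718946 -166.55937163   58.5723033 ]
lip ((562.7532348632812, 170.1072998046875), (295.7258605957031, 209.79991149902344), 10.765175819396973) 134.87846022835765 2090
steps n 1798
carton (((574.4137573242188, 152.12167358398438), (173.48751831054688, 141.81954956054688), 11.93752670288086), array([566.31273849, 170.76412068,  66.29499223]))
plate ((542.35302734375, -170.55670166015625), (232.45603942871094, 125.79419708251953), 0.6854877471923828) 9.519165576903974 2993
grip ((541.608642578125, -170.45327758789062), (19.246973037719727, 59.64817428588867), 0.9121084213256836) 58.98165915641429 168
lip ((560.6791381835938, 166.5054473876953), (296.141357421875, 211.10910034179688), 10.81499195098877) 134.73569864573642 1962
```

View pics/tubs.png

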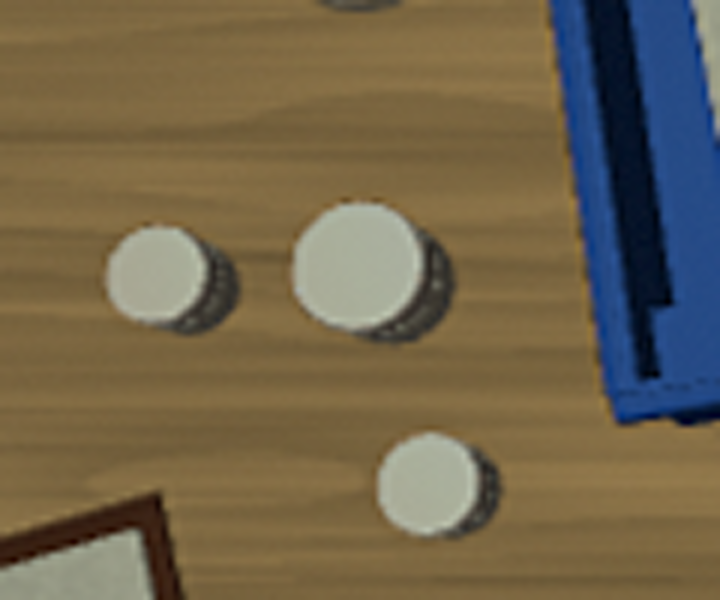

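A measures 60 mm across with its top at 60 mm, so it is the tub. B and C are about 46 mm across and 47 mm tall, and the tall canister is 150 mm. The divider, grip and bin lip also come out at the stated sizes. I'll use these values:
- **Grip:** (542,-168.5), yaw 0.7°
- **Bin:** (561.7,168.3), yaw 10.8°
- **Tub:** (475.5,376)

Next is a helper that works out the rows.

```bash
cat > go.py <<'E'
# usage: go.py x y z yaw [maxstep] -> suggested rows in tool axes
import sys, numpy as np
from scipy.spatial.transform import Rotation as Ro
from bench import monitor
s=monitor.sense(); p=s["tool_pos"]; R=Ro.from_euler("xyz",s["tcp_rot"],degrees=True)
x,y,z,yaw=map(float,sys.argv[1:5]); st=float(sys.argv[5]) if len(sys.argv)>5 else 45
t=np.array([x,y,z]); Rt=Ro.from_euler("xyz",[180,0,yaw],degrees=True)
tot=(R.inv()*Rt).as_rotvec(degrees=True); dp=t-p
n=int(max(np.ceil(np.abs(tot).max()/8.4),np.ceil(np.linalg.norm(dp)/st),1))
print("t",round(s["time"],2),"pos",p.round(1),"rot",s["tcp_rot"].round(2),"F",s["ft_force"].round(1),"gap",round(s["finger_gap"],1),"j",s["joint_pos"].round(0))
print("n",n,"dp",dp.round(1),"tool dp",R.inv().apply(dp).round(1),"rotvec",tot.round(2), "per row", (tot/n).round(2))
for i in range(n):
    Ri=R*Ro.from_rotvec(tot*i/n,degrees=True)
    print(Ri.inv().apply(dp/n).round(0).astype(int).tolist(),end=",")
print()
E
python3 go.py 542 -168.5 160 0.7
```

```text
t 0.1 pos [ 160.4 -577.6  230.3] rot [-1.7999e+02  1.0000e-01 -7.4490e+01] F [-0.1  0.5  0.2] gap 85.3 j [-79.   8.  85.  -0.  87.  -5.]
n 13 dp [381.6 409.1 -70.3] tool dp [-292.  -477.1   70.9] rotvec [-7.000e-02  8.000e-02 -7.519e+01] per row [-0.01  0.01 -5.78]
[-22, -37, 5],[-19, -39, 5],[-15, -40, 5],[-10, -42, 5],[-6, -43, 5],[-2, -43, 5],[2, -43, 5],[7, -43, 5],[11, -42, 5],[15, -40, 5],[19, -39, 5],[23, -36, 5],[26, -34, 5],
```

Call:
{"op": "jog_arm", "data": {"offset": [[-22,-37,0],[-19,-39,0],[-15,-40,0],[-10,-42,0],[-6,-43,0],[-2,-43,0],[2,-43,0],[7,-43,0],[11,-42,5],[15,-40,10],[19,-39,10],[23,-36,15],[26,-34,15],[0,0,0],[0,0,0]], "delta_rot": [[0,0,-5.8],[0,0,-5.8],[0,0,-5.8],[0,0,-5.8],[0,0,-5.8],[0,0,-5.8],[0,0,-5.8],[0,0,-5.8],[0,0,-5.8],[0,0,-5.8],[0,0,-5.8],[0,0,-5.8],[0,0,-5.6],[0,0,0],[0,0,0]], "jaw": [100,100,100,100,100,100,100,100,100,100,100,100,100,80,80], "newtons": 60}}

```text
time: 1.6
tool_pos: [543.2, -139.7, 167.4]
tcp_rot: [-179.5, 0.3, 3.7]
ft_force: [0.2, -0.6, -0.0]
finger_gap: 68.2
```

```bash
python3 go.py 542 -168.5 120 0.7
```

```text
t 1.6 pos [ 543.2 -139.7  167.4] rot [-179.52    0.31    3.69] F [ 0.2 -0.6 -0. ] gap 68.2 j [-20.   4.  96.   0.  81. -24.]
n 2 dp [ -1.2 -28.8 -47.4] tool dp [-2.8 29.1 47.2] rotvec [-0.47  0.32  2.99] per row [-0.24  0.16  1.49]
[-1, 15, 24],[-1, 14, 24],
```

Call:
{"op": "jog_arm", "data": {"offset": [[-1,15,20],[-1,14,17],[0,0,0],[0,0,0]], "delta_rot": [[-0.25,0.15,1.5],[-0.25,0.15,1.5],[0,0,0],[0,0,0]], "jaw": [80,80,80,80]}}

```text
time: 2.0
tool_pos: [541.4, -171.5, 130.8]
tcp_rot: [179.9, -0.0, 0.3]
ft_force: [-0.7, 0.2, 0.0]
finger_gap: 68.7
```

```bash
python3 go.py 542 -168.5 14 0.7; python3 - <<'E'
from bench import cams
import cv2
p,d=cams.snapshot("wrist"); cv2.imwrite("pics/w1.png",p[:,:,::-1])
p,d=cams.snapshot("scene"); cv2.imwrite("pics/s1.png",cv2.resize(p[120:300,100:300,::-1],None,fx=4,fy=4)[:600])
E
```

```text
t 2.0 pos [ 541.4 -171.5  130.8] rot [ 1.7992e+02 -2.0000e-02  3.4000e-01] F [-0.7  0.2  0. ] gap 68.7 j [-23.   6.  97.  -0.  76. -23.]
n 3 dp [   0.6    3.  -116.8] tool dp [  0.6  -3.2 116.8] rotvec [ 0.08 -0.02 -0.36] per row [ 0.03 -0.01 -0.12]
[0, -1, 39],[0, -1, 39],[0, -1, 39],
```

View pics/w1.png

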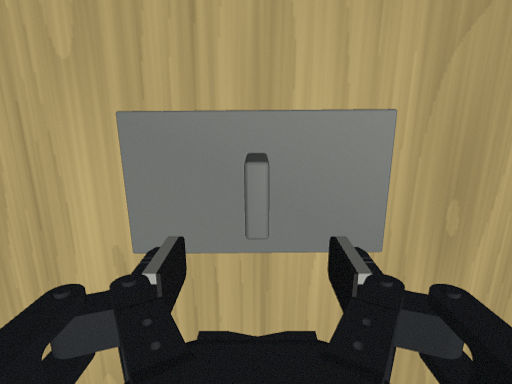

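The wrist view shows the grip at (257,195), midway between the fingers at 165 and 350, and the plate sits square to them. I'm descending.

Call:
{"op": "jog_arm", "data": {"offset": [[0,-1,30],[0,-1,30],[0,-1,30],[0,0,15],[0,0,5],[0,0,0]], "delta_rot": [[0,0,-0.2],[0,0,-0.2],[0,0,0],[0,0,0],[0,0,0],[0,0,0]], "jaw": [80,80,80,80,80,80]}}

```text
time: 2.7
tool_pos: [548.0, -169.7, 27.0]
tcp_rot: [179.6, -0.8, 0.9]
ft_force: [0.2, 0.2, -0.9]
finger_gap: 68.3
```

```bash
python3 go.py 542 -168.5 15 0.7
```

```text
t 2.7 pos [ 548.  -169.7   27. ] rot [179.64  -0.79   0.87] F [ 0.2  0.2 -0.9] gap 68.3 j [-22.  14. 101.  -0.  65. -23.]
n 1 dp [ -6.    1.2 -12. ] tool dp [-6.1 -1.4 11.9] rotvec [ 0.36 -0.79  0.17] per row [ 0.36 -0.79  0.17]
[-6, -1, 12],
```

Call:
{"op": "jog_arm", "data": {"offset": [[-6,-1,10],[0,0,0],[0,0,0]], "delta_rot": [[0.36,-0.8,0],[0,0,0],[0,0,0]], "jaw": [80,80,80]}}

```text
time: 3.0
tool_pos: [544.2, -169.8, 20.0]
tcp_rot: [179.9, -0.2, 0.9]
ft_force: [1.3, -0.0, -0.1]
finger_gap: 68.2
```

```bash
python3 go.py 542 -168.5 15 0.7
```

```text
t 3.0 pos [ 544.2 -169.8   20. ] rot [179.91  -0.2    0.88] F [ 1.3 -0.  -0.1] gap 68.2 j [-22.  14. 101.  -0.  65. -23.]
n 1 dp [-2.2  1.3 -5. ] tool dp [-2.2 -1.4  5. ] rotvec [ 0.09 -0.2   0.18] per row [ 0.09 -0.2   0.18]
[-2, -1, 5],
```

Call:
{"op": "jog_arm", "data": {"offset": [[-2,-1,4],[0,0,0],[0,0,0],[0,0,0],[0,0,0],[0,0,0],[0,0,0],[0,0,0]], "delta_rot": [[0.1,-0.2,0],[0,0,0],[0,0,0],[0,0,0],[0,0,0],[0,0,0],[0,0,0],[0,0,0]], "jaw": [80,40,0,0,0,0,0,0]}}

```text
time: 3.8
tool_pos: [543.3, -169.4, 17.5]
tcp_rot: [179.9, -0.1, 0.9]
ft_force: [0.6, -0.5, 0.4]
finger_gap: 17.1
```

```bash
python3 go.py 542 -168.5 215 0.7
```

```text
t 3.8 pos [ 543.3 -169.4   17.5] rot [ 1.7995e+02 -1.4000e-01  8.7000e-01] F [ 0.6 -0.5  0.4] gap 17.1 j [-22.  15. 101.   0.  64. -23.]
n 5 dp [ -1.3   0.9 197.5] tool dp [  -0.8   -0.7 -197.5] rotvec [ 0.05 -0.14  0.17] per row [ 0.01 -0.03  0.03]
[0, 0, -39],[0, 0, -39],[0, 0, -39],[0, 0, -39],[0, 0, -39],
```

The grip is held (17 mm gap). I'm lifting clear of the 135 mm walls.

Call:
{"op": "jog_arm", "data": {"offset": [[0,0,-10],[0,0,-25],[0,0,-35],[0,0,-35],[0,0,-35],[0,0,-35],[0,0,-25],[0,0,-10],[0,0,0]], "delta_rot": [[0,0,0],[0,0,0],[0,0,0],[0,0,0],[0,0,0],[0,0,0],[0,0,0],[0,0,0],[0,0,0]], "jaw": [0,0,0,0,0,0,0,0,0]}}

```text
time: 4.7
tool_pos: [539.9, -167.9, 236.8]
tcp_rot: [-179.9, 0.2, 0.9]
ft_force: [0.5, -0.1, -2.1]
finger_gap: 17.4
```

```bash
python3 go.py 561.7 168.3 215 10.8 30
```

```text
t 4.7 pos [ 539.9 -167.9  236.8] rot [-1.7991e+02  1.7000e-01  8.7000e-01] F [ 0.5 -0.1 -2.1] gap 17.4 j [-22.   2.  90.   0.  88. -23.]
n 12 dp [ 21.8 336.2 -21.8] tool dp [  27.  -335.8   22.3] rotvec [-0.11  0.16 -9.93] per row [-0.01  0.01 -0.83]
[2, -28, 2],[3, -28, 2],[3, -28, 2],[3, -28, 2],[4, -28, 2],[4, -28, 2],[5, -28, 2],[5, -28, 2],[5, -28, 2],[6, -27, 2],[6, -27, 2],[7, -27, 2],
```

Call:
{"op": "jog_arm", "data": {"offset": [[2,-10,0],[2,-20,0],[3,-28,0],[3,-28,0],[4,-28,0],[4,-28,0],[5,-28,0],[5,-28,0],[5,-28,0],[6,-27,0],[6,-27,0],[5,-25,0],[3,-15,0],[0,-10,0],[0,0,0],[0,0,0]], "delta_rot": [[0,0,-0.8],[0,0,-0.8],[0,0,-0.8],[0,0,-0.8],[0,0,-0.8],[0,0,-0.8],[0,0,-0.8],[0,0,-0.8],[0,0,-0.8],[0,0,-0.8],[0,0,-0.8],[0,0,-0.8],[0,0,0],[0,0,0],[0,0,0],[0,0,0]], "jaw": [0,0,0,0,0,0,0,0,0,0,0,0,0,0,0,0]}}

```text
time: 6.3
tool_pos: [538.7, 187.1, 203.3]
tcp_rot: [-179.2, 3.0, 11.4]
ft_force: [0.4, 0.0, -2.3]
finger_gap: 17.3
```

```bash
python3 go.py 561.7 168.3 200 10.8 30;  python3 - <<'E'
from bench import cams
import cv2
p,d=cams.snapshot("wrist"); cv2.imwrite("pics/w2.png",p[:,:,::-1])
p,d=cams.snapshot("scene"); cv2.imwrite("pics/s2.png",cv2.resize(p[:,:,::-1],None,fx=1.5,fy=1.5)[:600])
E
```

```text
t 6.3 pos [538.7 187.1 203.3] rot [-179.18    2.99   11.39] F [ 0.4  0.  -2.3] gap 17.3 j [13.  7. 89.  1. 87.  2.]
n 1 dp [ 23.  -18.8  -3.3] tool dp [19. 23.  2.] rotvec [-0.8   2.99  0.56] per row [-0.8   2.99  0.56]
[19, 23, 2],
```

View pics/w2.png

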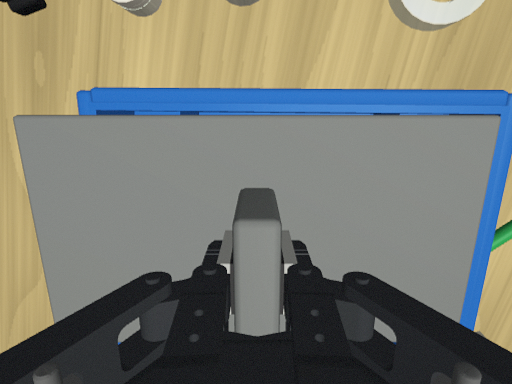

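View pics/s2.png

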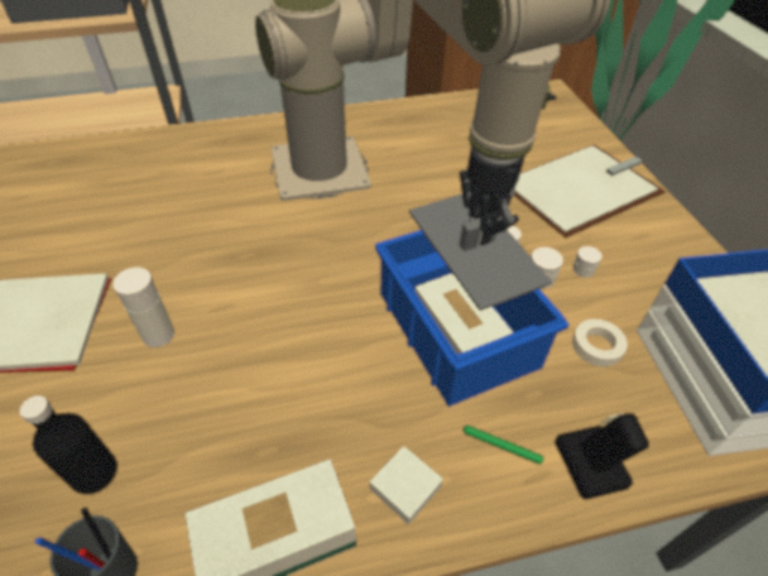

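The wrist and scene views show the divider held level-ish above the bin, about 30 mm off centre because the arm lags at speed. I'm correcting that slowly.

Call:
{"op": "jog_arm", "data": {"offset": [[7,8,0],[6,8,0],[6,7,0],[0,0,0],[0,0,0]], "delta_rot": [[-0.3,1,0.2],[-0.3,1,0.2],[-0.2,1,0.1],[0,0,0],[0,0,0]], "jaw": [0,0,0,0,0]}}

```text
time: 6.9
tool_pos: [565.5, 162.5, 203.8]
tcp_rot: [179.9, -0.4, 10.5]
ft_force: [-0.3, -0.4, -2.7]
finger_gap: 17.4
```

```bash
python3 go.py 561.7 168.3 200 10.8 30
```

```text
t 6.9 pos [565.5 162.5 203.8] rot [179.88  -0.45  10.5 ] F [-0.3 -0.4 -2.7] gap 17.4 j [11.  6. 90. -0. 84.  1.]
n 1 dp [-3.8  5.8 -3.8] tool dp [-2.7 -6.4  3.8] rotvec [ 0.12 -0.45 -0.3 ] per row [ 0.12 -0.45 -0.3 ]
[-3, -6, 4],
```

Call:
{"op": "jog_arm", "data": {"offset": [[-2,-5,4],[0,0,0],[0,0,0]], "delta_rot": [[0.1,-0.4,-0.3],[0,0,0],[0,0,0]], "jaw": [0,0,0]}}

```text
time: 7.2
tool_pos: [562.1, 167.6, 199.4]
tcp_rot: [-180.0, 0.0, 10.8]
ft_force: [0.8, -1.0, -1.8]
finger_gap: 17.4
```

```bash
python3 go.py 561.7 168.3 97 10.8 30; python3 - <<'E'
from bench import cams
import cv2,numpy as np
from h import *
m=cams.camera_model("wrist");p,d=cams.snapshot("wrist"); cv2.imwrite("pics/w3.png",p[:,:,::-1])
W=cloud(d,m["K"],m["camera_from_world"])
np.savez("w3.npz",p=p,d=d,K=m["K"],T=m["camera_from_world"])
p,d=cams.snapshot("top"); m=cams.camera_model("top"); W=cloud(d,m["K"],m["camera_from_world"])
np.savez("top3.npz",p=p,d=d,K=m["K"],T=m["camera_from_world"])
cv2.imwrite("pics/t3.png",cv2.resize(p[60:260,120:300,::-1],None,fx=3,fy=3))
E
```

```text
t 7.2 pos [562.1 167.6 199.4] rot [-1.7999e+02  1.0000e-02  1.0820e+01] F [ 0.8 -1.  -1.8] gap 17.4 j [12.  6. 90.  0. 84.  1.]
n 4 dp [  -0.4    0.7 -102.4] tool dp [ -0.3  -0.7 102.4] rotvec [-0.01  0.01  0.02] per row [-0.  0.  0.]
[0, 0, 26],[0, 0, 26],[0, 0, 26],[0, 0, 26],
```

View pics/w3.png

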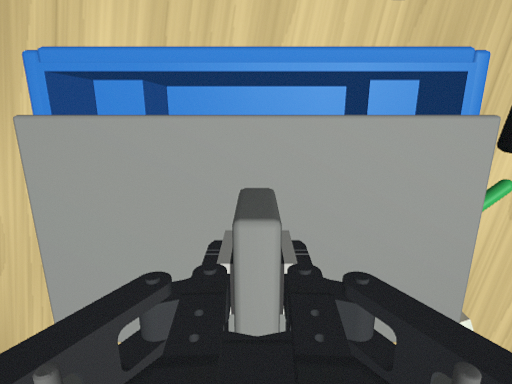

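View pics/t3.png

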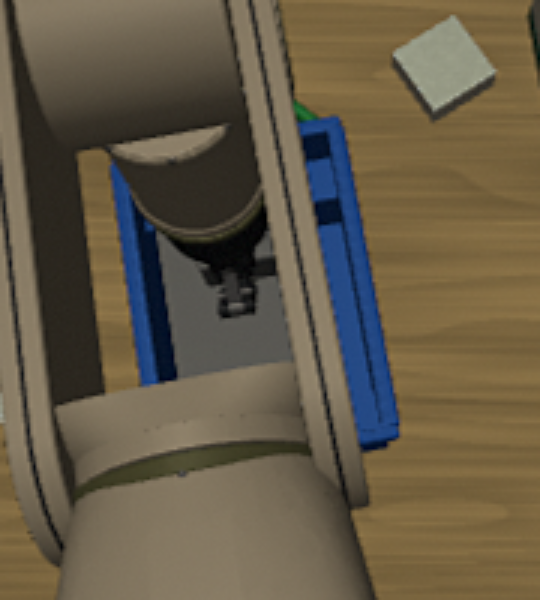

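In the wrist view the bin's lip corners are at x = 25 and 488 and the plate corners at x = 15 and 498. Both are centred on 256.5, and the edges are parallel. I'll check the sideways fit numerically.

```bash
python3 - <<'E'
from h import *
p,d,K,T=load("w3.npz"); W=cloud(d,K,T); a=np.radians(10.8)
c=np.array([561.7,168.3]); q=W[...,:2]-c; X=q@[np.cos(a),np.sin(a)]; Y=q@[-np.sin(a),np.cos(a)]; Z=W[...,2]
plate=(Z>170)&(abs(X)<112)&(Y>20); 
print("plate z",np.nanmedian(Z[plate]),"Y max",np.nanpercentile(Y[plate],[50,99,100]),"X",np.nanmin(X[(Z>170)&(Y>50)]),np.nanmax(X[(Z>170)&(Y>50)]))
for lo,hi in((-60,-20),(20,60)):
  k=plate&(X>lo)&(X<hi); print(np.nanmax(Y[k]), np.nanmedian(Z[k]))
lip=(Z>130)&(Z<140); 
for lo,hi in((-100,-60),(-30,30),(60,100)):
  k=lip&(X>lo)&(X<hi); print("lip",np.nanmin(Y[k]),np.nanmax(Y[k]),"(exp 90..103)")
k=lip&(abs(Y)<90+10); print("lip X",np.nanmin(X[k]),np.nanmax(X[k]),"exp +-145.5")
E
```

```text
plate z 190.62927350238095 Y max [42.24805954 63.77416999 63.91541505] X -117.42369359060532 118.33678507382905
63.842455630471385 190.58489362650732
63.87855953827103 190.57330351120058
lip 89.28248489326825 104.22591219867402 (exp 90..103)
lip 89.36531904385848 104.32775685826857 (exp 90..103)
lip 89.49822640037029 104.27906704377813 (exp 90..103)
lip X -147.27128869003192 147.06021205305854 exp +-145.5
```

The plate is centred within 1 mm both ways. Its underside is 17 mm below the TCP, so contact should come at a TCP height of about 92. I'm lowering it.

Call:
{"op": "jog_arm", "data": {"offset": [[0,0,8],[0,0,12],[0,0,12],[0,0,12],[0,0,8],[0,0,0],[0,0,0]], "delta_rot": [[0,0,0],[0,0,0],[0,0,0],[0,0,0],[0,0,0],[0,0,0],[0,0,0]], "jaw": [0,0,0,0,0,0,0]}}

```text
time: 8.0
tool_pos: [560.5, 167.6, 140.4]
tcp_rot: [-180.0, 0.2, 10.8]
ft_force: [-0.3, 0.3, -1.9]
finger_gap: 17.4
```

```bash
python3 go.py 561.7 168.3 97 10.8 30
```

```text
t 8.0 pos [560.5 167.6 140.4] rot [-179.99    0.23   10.84] F [-0.3  0.3 -1.9] gap 17.4 j [12.  9. 93.  0. 78.  1.]
n 2 dp [  1.2   0.7 -43.4] tool dp [ 1.5 -0.5 43.4] rotvec [-0.01  0.23  0.04] per row [-0.    0.12  0.02]
[1, 0, 22],[1, 0, 22],
```

Call:
{"op": "jog_arm", "data": {"offset": [[1,0,8],[0,0,10],[0,0,10],[0,0,6],[0,0,0],[0,0,0]], "delta_rot": [[0,0.2,0],[0,0,0],[0,0,0],[0,0,0],[0,0,0],[0,0,0]], "jaw": [0,0,0,0,0,0]}}

```text
time: 8.6
tool_pos: [562.2, 167.8, 104.1]
tcp_rot: [-180.0, -0.1, 10.8]
ft_force: [0.5, 0.5, -1.4]
finger_gap: 17.5
```

```bash
python3 go.py 561.7 168.3 92 10.8 30
```

```text
t 8.6 pos [562.2 167.8 104.1] rot [-1.7999e+02 -7.0000e-02  1.0840e+01] F [ 0.5  0.5 -1.4] gap 17.5 j [12. 11. 95.  0. 74.  1.]
n 1 dp [ -0.5   0.5 -12.1] tool dp [-0.4 -0.5 12.1] rotvec [-0.01 -0.07  0.04] per row [-0.01 -0.07  0.04]
[0, -1, 12],
```

Call:
{"op": "jog_arm", "data": {"offset": [[0,0,5],[0,0,4],[0,0,0],[0,0,0]], "delta_rot": [[0,0,0],[0,0,0],[0,0,0],[0,0,0]], "jaw": [0,0,0,0]}}

```text
time: 9.0
tool_pos: [562.8, 168.0, 95.2]
tcp_rot: [-180.0, -0.2, 10.8]
ft_force: [0.0, -1.0, -1.1]
finger_gap: 17.5
```

```bash
python3 go.py 561.7 168.3 92 10.8 30
```

```text
t 9.0 pos [562.8 168.   95.2] rot [-1.7999e+02 -1.5000e-01  1.0840e+01] F [ 0.  -1.  -1.1] gap 17.5 j [12. 11. 96.  0. 73.  1.]
n 1 dp [-1.1  0.3 -3.2] tool dp [-1.  -0.5  3.2] rotvec [-0.01 -0.15  0.04] per row [-0.01 -0.15  0.04]
[-1, -1, 3],
```

Call:
{"op": "jog_arm", "data": {"offset": [[-1,0,2],[0,0,1],[0,0,1],[0,0,0]], "delta_rot": [[0,-0.1,0],[0,0,0],[0,0,0],[0,0,0]], "jaw": [0,0,0,0]}}

```text
time: 9.4
tool_pos: [562.2, 167.9, 92.8]
tcp_rot: [-180.0, -0.1, 10.8]
ft_force: [0.9, 0.5, -1.6]
finger_gap: 17.0
```

Call:
{"op": "jog_arm", "data": {"offset": [[0,0,1],[0,0,1],[0,0,0]], "delta_rot": [[0,0,0],[0,0,0],[0,0,0]], "jaw": [0,0,0]}}

```text
time: 9.7
tool_pos: [562.6, 168.0, 92.7]
tcp_rot: [180.0, -0.2, 10.8]
ft_force: [-0.2, -0.3, -0.7]
finger_gap: 17.6
```

Call:
{"op": "jog_arm", "data": {"offset": [[0,0,2],[0,0,0],[0,0,0]], "delta_rot": [[0,0,0],[0,0,0],[0,0,0]], "jaw": [0,0,0]}}

```text
time: 10.0
tool_pos: [563.3, 168.1, 92.9]
tcp_rot: [180.0, -0.3, 10.9]
ft_force: [-0.3, 0.5, -0.7]
finger_gap: 17.7
```

The TCP stops falling at 92.8 and the weight reading drops, so the plate is resting on the steps. I'm releasing.

Call:
{"op": "jog_arm", "data": {"offset": [[0,0,0],[0,0,0],[0,0,0],[0,0,0],[0,0,0],[0,0,-10],[0,0,-25],[0,0,-30],[0,0,-30],[0,0,-30],[0,0,-20],[0,0,0],[0,0,0]], "delta_rot": [[0,0,0],[0,0,0],[0,0,0],[0,0,0],[0,0,0],[0,0,0],[0,0,0],[0,0,0],[0,0,0],[0,0,0],[0,0,0],[0,0,0],[0,0,0]], "jaw": [30,50,60,60,60,60,60,60,60,80,100,100,100]}}

```text
time: 11.3
tool_pos: [562.3, 167.9, 246.8]
tcp_rot: [-180.0, -0.3, 10.8]
ft_force: [0.3, 0.2, -0.6]
finger_gap: 85.4
```

```bash
python3 go.py 475.5 376 200 100.8 40; python3 - <<'E'
from bench import cams
import cv2
from h import *
m=cams.camera_model("wrist");p,d=cams.snapshot("wrist"); cv2.imwrite("pics/w4.png",p[:,:,::-1])
np.savez("w4.npz",p=p,d=d,K=m["K"],T=m["camera_from_world"])
W=cloud(d,m["K"],m["camera_from_world"])
a=np.radians(10.8)
c=np.array([561.7,168.3]); q=W[...,:2]-c; X=q@[np.cos(a),np.sin(a)]; Y=q@[-np.sin(a),np.cos(a)]; Z=W[...,2]
k=(Z>78)&(Z<90)&(abs(X)<117)&(abs(Y)<64)
A=np.c_[X[k],Y[k],np.ones(k.sum())]; s=np.linalg.lstsq(A,Z[k],rcond=None)[0]; print("plate fit slopes deg",np.degrees(s[:2]),"z",s[2])
g=p.astype(int); grey=(abs(g[...,0]-g[...,2])<25)
m_=(Z>78)&(Z<90)&grey; print(cv2.minAreaRect(np.c_[X[m_],Y[m_]].astype(np.float32)))
m_=(Z>129)&(Z<138)&(abs(X)<40)&(abs(Y)<60); print("grip",cv2.minAreaRect(np.c_[X[m_],Y[m_]].astype(np.float32)))
E
```

```text
t 11.3 pos [562.3 167.9 246.8] rot [-180.     -0.33   10.85] F [ 0.3  0.2 -0.6] gap 85.4 j [12.  5. 87. -0. 88.  1.]
n 11 dp [-86.8 208.1 -46.8] tool dp [ -46.3 -220.7   46.5] rotvec [  0.26  -0.26 -89.95] per row [ 0.02 -0.02 -8.18]
[-4, -20, 4],[-1, -20, 4],[2, -20, 4],[5, -20, 4],[7, -19, 4],[10, -18, 4],[12, -16, 4],[15, -14, 4],[16, -12, 4],[18, -10, 4],[19, -7, 4],
plate fit slopes deg [ 0.04079695 -0.03279247] z 83.63901521989766
((8.633895874023438, -9.203147888183594), (248.10389709472656, 145.11837768554688), 0.06218821182847023)
grip ((1.8617234230041504, -1.0587615966796875), (17.734209060668945, 60.31241989135742), 0.12768405675888062)
```

View pics/w4.png

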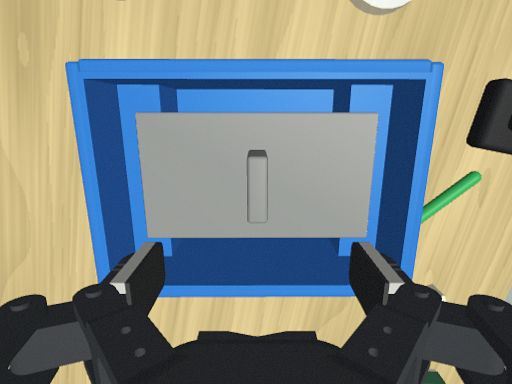

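The divider lies flat in the bin. Its slope is under 0.05°, its top is at 83.6 mm, and the grip is within 2 mm of centre and upright at (257,187) in the wrist view. Now the tub.

Call:
{"op": "jog_arm", "data": {"offset": [[-4,-20,0],[-1,-20,0],[2,-20,0],[5,-20,0],[7,-19,0],[10,-18,4],[12,-16,4],[15,-14,6],[16,-12,8],[18,-10,8],[19,-7,8],[0,0,0],[0,0,0]], "delta_rot": [[0,0,-8.2],[0,0,-8.2],[0,0,-8.2],[0,0,-8.2],[0,0,-8.2],[0,0,-8.2],[0,0,-8.2],[0,0,-8.2],[0,0,-8.2],[0,0,-8.2],[0,0,-8],[0,0,0],[0,0,0]], "jaw": [100,100,100,100,100,100,100,100,100,100,100,100,100]}}

```text
time: 12.65
tool_pos: [458.6, 373.8, 184.5]
tcp_rot: [-178.5, 0.4, 104.3]
ft_force: [0.0, 0.2, -0.1]
finger_gap: 85.5
```

```bash
python3 go.py 475.5 376 160 100.8 20
```

```text
t 12.65 pos [458.6 373.8 184.5] rot [-178.51    0.45  104.34] F [ 0.   0.2 -0.1] gap 85.5 j [ 34.   9.  88.   0.  84. -70.]
n 2 dp [ 16.9   2.2 -24.5] tool dp [-1.9 17.5 24. ] rotvec [-1.47  0.49  3.54] per row [-0.74  0.25  1.77]
[-1, 9, 12],[-1, 9, 12],
```

Call:
{"op": "jog_arm", "data": {"offset": [[-1,9,8],[-1,8,6],[0,0,0],[0,0,0]], "delta_rot": [[-0.7,0.25,1.7],[-0.7,0.25,1.7],[0,0,0],[0,0,0]], "jaw": [100,100,100,100]}}

```text
time: 13.05
tool_pos: [478.1, 373.1, 167.9]
tcp_rot: [180.0, 0.0, 100.1]
ft_force: [-1.0, -0.3, -0.7]
finger_gap: 85.4
```

```bash
python3 go.py 475.5 376 100 100.8 20; python3 - <<'E'
from bench import cams
import cv2
from h import *
m=cams.camera_model("wrist");p,d=cams.snapshot("wrist"); cv2.imwrite("pics/w5.png",p[:,:,::-1])
W=cloud(d,m["K"],m["camera_from_world"]); Z=W[...,2]
k=(Z>54)&(Z<68)&(abs(W[...,0]-475)<50)&(abs(W[...,1]-376)<50)
q=W[k]; print(q.mean(0), cv2.minEnclosingCircle(q[:,:2].astype(np.float32)),k.sum())
E
```

```text
t 13.05 pos [478.1 373.1 167.9] rot [1.8000e+02 3.0000e-02 1.0011e+02] F [-1.  -0.3 -0.7] gap 85.4 j [ 33.  11.  89.  -0.  81. -67.]
n 4 dp [ -2.6   2.9 -67.9] tool dp [ 3.4 -2.1 67.9] rotvec [ 0.    0.03 -0.69] per row [ 0.    0.01 -0.17]
[1, -1, 17],[1, -1, 17],[1, -1, 17],[1, -1, 17],
[474.96169027 376.17804305  60.56902672] ((476.28997802734375, 376.319091796875), 29.90604019165039) 3828
```

View pics/w5.png

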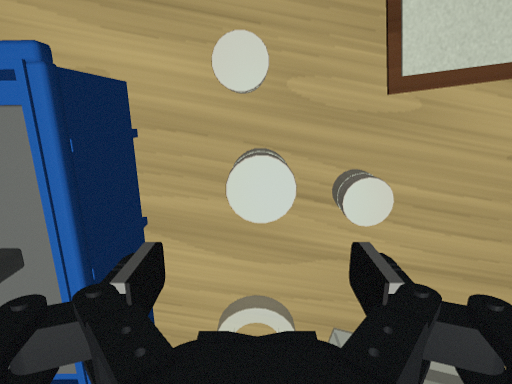

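The wrist view shows the 60 mm tub at (261,188) and the small ones at (241,60) and (365,200). The wrist depth puts the tub at (476,376.3), which agrees with the top camera. I'm descending.

Call:
{"op": "jog_arm", "data": {"offset": [[2,-1,15],[1,-1,20],[0,0,25],[0,0,25],[0,0,15],[0,0,0],[0,0,0]], "delta_rot": [[0,0,-0.6],[0,0,0],[0,0,0],[0,0,0],[0,0,0],[0,0,0],[0,0,0]], "jaw": [100,100,100,100,100,100,100]}}

```text
time: 13.8
tool_pos: [475.8, 376.2, 63.1]
tcp_rot: [179.9, -0.0, 100.8]
ft_force: [-0.1, 0.0, 0.8]
finger_gap: 85.2
```

```bash
python3 go.py 476 376.3 14 100.8 20
```

```text
t 13.8 pos [475.8 376.2  63.1] rot [ 1.7986e+02 -4.0000e-02  1.0084e+02] F [-0.1  0.   0.8] gap 85.2 j [ 33.  16.  93.  -0.  70. -67.]
n 3 dp [  0.2   0.1 -49.1] tool dp [ 0.   0.1 49.1] rotvec [ 0.14 -0.04  0.04] per row [ 0.05 -0.01  0.01]
[0, 0, 16],[0, 0, 16],[0, 0, 16],
```

Call:
{"op": "jog_arm", "data": {"offset": [[0,0,10],[0,0,12],[0,0,12],[0,0,10],[0,0,0],[0,0,0]], "delta_rot": [[0.1,0,0],[0,0,0],[0,0,0],[0,0,0],[0,0,0],[0,0,0]], "jaw": [100,100,100,100,100,100]}}

```text
time: 14.4
tool_pos: [477.9, 377.6, 18.3]
tcp_rot: [179.7, -0.2, 100.9]
ft_force: [-0.7, -0.8, 0.2]
finger_gap: 85.7
```

```bash
python3 go.py 476 376.3 14 100.8 20
```

```text
t 14.4 pos [477.9 377.6  18.3] rot [ 1.7971e+02 -1.6000e-01  1.0085e+02] F [-0.7 -0.8  0.2] gap 85.7 j [ 33.  20.  94.   0.  66. -67.]
n 1 dp [-1.9 -1.3 -4.3] tool dp [-1.  -2.1  4.3] rotvec [ 0.29 -0.16  0.05] per row [ 0.29 -0.16  0.05]
[-1, -2, 4],
```

Call:
{"op": "jog_arm", "data": {"offset": [[-1,-2,4],[0,0,0],[0,0,0],[0,0,0],[0,0,0],[0,0,0],[0,0,0]], "delta_rot": [[0.3,-0.2,0],[0,0,0],[0,0,0],[0,0,0],[0,0,0],[0,0,0],[0,0,0]], "jaw": [100,80,60,40,40,40,40], "newtons": 35}}

```text
time: 15.1
tool_pos: [476.7, 376.7, 15.4]
tcp_rot: [179.9, 0.0, 100.9]
ft_force: [-0.1, -0.2, -0.6]
finger_gap: 58.8
```

The tub is held (58.8 mm gap). I'm lifting.

Call:
{"op": "jog_arm", "data": {"offset": [[0,0,-8],[0,0,-20],[0,0,-30],[0,0,-35],[0,0,-35],[0,0,-30],[0,0,-15],[0,0,-5],[0,0,0]], "delta_rot": [[0,0,0],[0,0,0],[0,0,0],[0,0,0],[0,0,0],[0,0,0],[0,0,0],[0,0,0],[0,0,0]], "jaw": [40,40,40,40,40,40,40,40,40]}}

```text
time: 16.0
tool_pos: [475.0, 375.7, 201.2]
tcp_rot: [-179.9, 0.1, 100.9]
ft_force: [0.8, 0.4, -0.9]
finger_gap: 59.2
```

```bash
python3 go.py 500.8 156.7 215 100.8 20
```

```text
t 16.0 pos [475.  375.7 201.2] rot [-1.7990e+02  9.0000e-02  1.0085e+02] F [ 0.8  0.4 -0.9] gap 59.2 j [ 34.   9.  86.  -0.  84. -67.]
n 12 dp [  25.8 -219.    13.8] tool dp [-220.   -15.9  -13.5] rotvec [-0.1   0.09  0.05] per row [-0.01  0.01  0.  ]
[-18, -1, -1],[-18, -1, -1],[-18, -1, -1],[-18, -1, -1],[-18, -1, -1],[-18, -1, -1],[-18, -1, -1],[-18, -1, -1],[-18, -1, -1],[-18, -1, -1],[-18, -1, -1],[-18, -1, -1],
```

Call:
{"op": "jog_arm", "data": {"offset": [[-8,-1,-3],[-15,-1,-3],[-20,-2,-3],[-20,-2,-2],[-20,-2,-2],[-20,-2,-2],[-20,-2,-2],[-20,-1,-2],[-20,-1,-2],[-20,-1,-2],[-15,-1,0],[-8,0,0],[0,0,0],[0,0,0]], "delta_rot": [[0,0,0],[0,0,0],[0,0,0],[0,0,0],[0,0,0],[0,0,0],[0,0,0],[0,0,0],[0,0,0],[0,0,0],[0,0,0],[0,0,0],[0,0,0],[0,0,0]], "jaw": [40,40,40,40,40,40,40,40,40,40,40,40,40,40]}}

```text
time: 17.4
tool_pos: [488.5, 146.0, 206.3]
tcp_rot: [-178.0, 0.6, 100.6]
ft_force: [0.6, -0.0, -0.9]
finger_gap: 58.9
```

```bash
python3 go.py 500.8 156.7 190 100.8 20
```

```text
t 17.4 pos [488.5 146.  206.3] rot [-177.99    0.63  100.58] F [ 0.6 -0.  -0.9] gap 58.9 j [ 11.  -4.  99.  -1.  86. -89.]
n 2 dp [ 12.3  10.7 -16.3] tool dp [ 8.4 14.6 15.7] rotvec [-2.01  0.63 -0.24] per row [-1.01  0.31 -0.12]
[4, 7, 8],[4, 7, 8],
```

Call:
{"op": "jog_arm", "data": {"offset": [[4,7,6],[4,6,6],[0,0,0],[0,0,0]], "delta_rot": [[-1,0.3,-0.1],[-0.9,0.3,-0.1],[0,0,0],[0,0,0]], "jaw": [40,40,40,40]}}

```text
time: 17.8
tool_pos: [499.7, 159.1, 191.7]
tcp_rot: [-180.0, -0.1, 100.9]
ft_force: [-0.1, 0.4, -1.6]
finger_gap: 59.0
```

```bash
python3 go.py 500.8 156.7 190 100.8 20
```

```text
t 17.8 pos [499.7 159.1 191.7] rot [-1.7999e+02 -7.0000e-02  1.0093e+02] F [-0.1  0.4 -1.6] gap 59.0 j [ 12.  -3. 100.   0.  83. -89.]
n 1 dp [ 1.1 -2.4 -1.7] tool dp [-2.5  0.6  1.7] rotvec [-0.01 -0.07  0.13] per row [-0.01 -0.07  0.13]
[-3, 1, 2],
```

Call:
{"op": "jog_arm", "data": {"offset": [[-2,1,8],[0,0,12],[0,0,15],[0,0,15],[0,0,12],[0,0,8],[0,0,0],[0,0,0]], "delta_rot": [[0,0,0],[0,0,0],[0,0,0],[0,0,0],[0,0,0],[0,0,0],[0,0,0],[0,0,0]], "jaw": [40,40,40,40,40,40,40,40]}}

```text
time: 18.6
tool_pos: [499.4, 157.2, 113.4]
tcp_rot: [-179.8, -0.1, 101.0]
ft_force: [0.1, -0.4, -0.8]
finger_gap: 59.1
```

```bash
python3 go.py 500.8 156.7 99 100.8 20; python3 - <<'E'
from bench import cams
import cv2
p,d=cams.snapshot("wrist"); cv2.imwrite("pics/w6.png",p[:,:,::-1])
E
```

```text
t 18.6 pos [499.4 157.2 113.4] rot [-1.7977e+02 -6.0000e-02  1.0098e+02] F [ 0.1 -0.4 -0.8] gap 59.1 j [ 12.   1. 105.   0.  75. -89.]
n 1 dp [  1.4  -0.5 -14.4] tool dp [-0.7  1.3 14.4] rotvec [-0.23 -0.06  0.18] per row [-0.23 -0.06  0.18]
[-1, 1, 14],
```

View pics/w6.png

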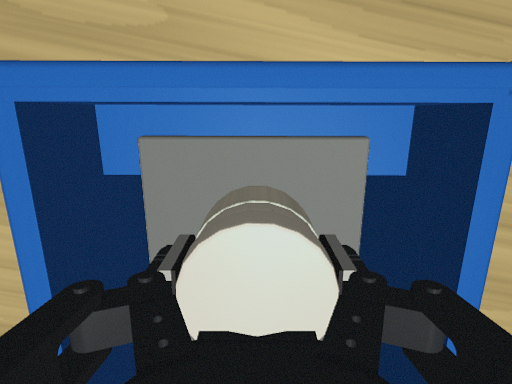

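The tub is upright in the jaws, at about (257,290), centred across the plate and well inside the walls. I'm lowering it the rest of the way.

Call:
{"op": "jog_arm", "data": {"offset": [[0,1,5],[0,0,5],[0,0,0],[0,0,0]], "delta_rot": [[-0.2,0,0],[0,0,0],[0,0,0],[0,0,0]], "jaw": [40,40,40,40]}}

```text
time: 19.05
tool_pos: [502.0, 157.7, 104.7]
tcp_rot: [179.8, -0.1, 101.0]
ft_force: [0.9, 0.2, -1.3]
finger_gap: 58.7
```

```bash
python3 go.py 500.8 156.7 99 100.8 20
```

```text
t 19.05 pos [502.  157.7 104.7] rot [ 1.7980e+02 -6.0000e-02  1.0097e+02] F [ 0.9  0.2 -1.3] gap 58.7 j [ 12.   2. 105.   0.  73. -89.]
n 1 dp [-1.2 -1.  -5.7] tool dp [-0.8 -1.4  5.7] rotvec [ 0.2  -0.06  0.17] per row [ 0.2  -0.06  0.17]
[-1, -1, 6],
```

Call:
{"op": "jog_arm", "data": {"offset": [[0,-1,3],[0,0,2],[0,0,0]], "delta_rot": [[0.2,0,0],[0,0,0],[0,0,0]], "jaw": [40,40,40]}}

```text
time: 19.35
tool_pos: [501.2, 157.6, 99.7]
tcp_rot: [180.0, -0.1, 101.0]
ft_force: [0.0, 0.5, -1.4]
finger_gap: 59.0
```

Call:
{"op": "jog_arm", "data": {"offset": [[0,0,2],[0,0,0],[0,0,0]], "delta_rot": [[0,0,0],[0,0,0],[0,0,0]], "jaw": [40,40,40]}}

```text
time: 19.65
tool_pos: [501.6, 157.7, 98.0]
tcp_rot: [179.9, -0.1, 101.0]
ft_force: [0.2, -0.0, -0.6]
finger_gap: 59.2
```

Call:
{"op": "jog_arm", "data": {"offset": [[0,0,1.5],[0,0,0],[0,0,0]], "delta_rot": [[0,0,0],[0,0,0],[0,0,0]], "jaw": [40,40,40]}}

```text
time: 19.95
tool_pos: [502.3, 157.8, 98.4]
tcp_rot: [179.8, -0.1, 101.0]
ft_force: [0.1, 0.0, -0.8]
finger_gap: 59.1
```

The descent stops at the predicted 98.4, so the tub is on the plate. I'm releasing and rising straight up.

Call:
{"op": "jog_arm", "data": {"offset": [[0,0,0],[0,0,0],[0,0,0],[0,0,0],[0,0,0],[0,0,-10],[0,0,-20],[0,0,-30],[0,0,-30],[0,0,-30],[0,0,-20],[0,0,0],[0,0,0]], "delta_rot": [[0,0,0],[0,0,0],[0,0,0],[0,0,0],[0,0,0],[0,0,0],[0,0,0],[0,0,0],[0,0,0],[0,0,0],[0,0,0],[0,0,0],[0,0,0]], "jaw": [80,90,100,100,100,100,100,100,100,100,100,100,100]}}

```text
time: 21.25
tool_pos: [501.1, 157.5, 247.2]
tcp_rot: [179.8, -0.1, 101.0]
ft_force: [-0.3, 0.6, 0.5]
finger_gap: 85.2
```

```bash
python3 - <<'E'
from bench import cams, monitor
import cv2
from h import *
print(monitor.sense()["tool_pos"],monitor.sense()["finger_gap"])
m=cams.camera_model("wrist");p,d=cams.snapshot("wrist"); cv2.imwrite("pics/w7.png",p[:,:,::-1])
W=cloud(d,m["K"],m["camera_from_world"]); a=np.radians(10.8)
c=np.array([561.7,168.3]); q=W[...,:2]-c; X=q@[np.cos(a),np.sin(a)]; Y=q@[-np.sin(a),np.cos(a)]; Z=W[...,2]
k=(Z>138)&(Z<150)&(abs(X+62)<45)&(abs(Y)<45)
print("lid",np.median(Z[k]),cv2.minEnclosingCircle(np.c_[X[k],Y[k]].astype(np.float32)))
s=np.linalg.lstsq(np.c_[X[k],Y[k],np.ones(k.sum())],Z[k],rcond=None)[0]; print("lid tilt",np.degrees(s[:2]))
k=(Z>78)&(Z<90)&(abs(X)<117)&(abs(Y)<64); s=np.linalg.lstsq(np.c_[X[k],Y[k],np.ones(k.sum())],Z[k],rcond=None)[0]; print("plate",np.degrees(s[:2]),s[2])
p,d=cams.snapshot("scene"); cv2.imwrite("pics/s7.png",cv2.resize(p[:,:,::-1],None,fx=1.5,fy=1.5))
E
```

```text
[501.14086005 157.4535637  247.17400582] 85.19789066567967
lid 143.62746005445214 ((-60.48027038574219, 1.2173048257827759), 29.852205276489258)
lid tilt [0.34052468 0.09091942]
plate [ 0.05491574 -0.01748009] 83.72131343269346
```

View pics/w7.png

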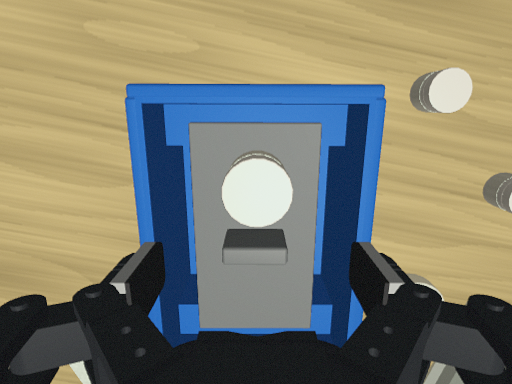

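View pics/s7.png

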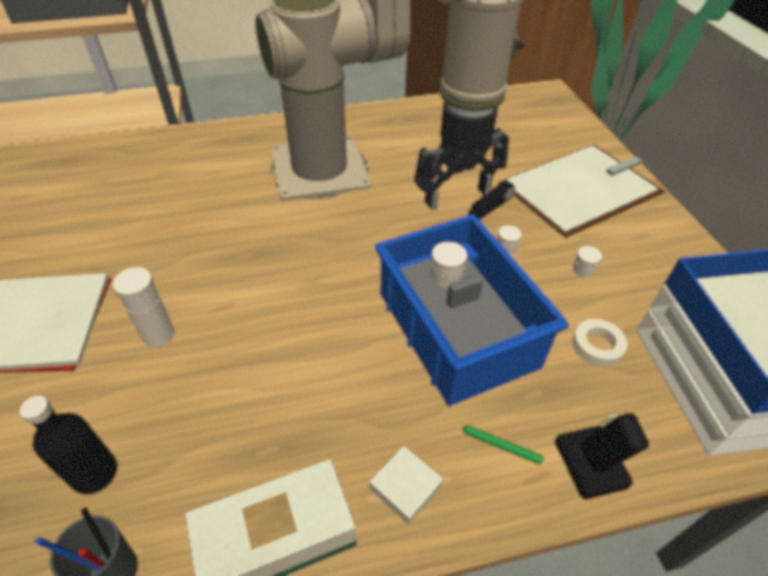

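In the wrist view the tub stands upright on the divider at (257,192), and the grip is clear beside it at (255,246). The gripper is open and clear, about 100 mm above, and nothing else has moved. I'm handing in.

```bash
python3 -c "
from bench import r
print(r.hand_in())"
```

```text
the job is handed in; nothing more can be done
None
```

I laid the divider flat on the bin's two steps with its grip upwards. After that I stood the largest squat tub (60 x 60 mm) upright on it, on the robot's side of the grip, and handed in at about 21 s of the 58 s allowed.

- **Divider:** Its top measures 83.7 mm above the work surface, against 83 mm expected, and its slope is under 0.1°. After I released it, the grip was within about 2 mm of the bin's centre.
- **Tub:** The lid measures 143.6 mm, against 143 mm expected, and its tilt is about 0.3°. The tub's centre is about 60 mm from the bin's centre along the bin's long axis, and it is clear of the grip.
- **Robot:** The gripper was open and about 100 mm above the tub at hand-in. The force readings at the end of each move never went above about 3 N.

No check failed. The top and scene cameras differed by 2–4 mm sideways; I used their average, and the wrist camera's depth readings agreed with it.

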